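# Power up the camp beacon and run its test

### The job

Bring the beacon up by pressing its controls in this order: push the green plunger on the blue cell pack fully in, then push the white-marked raised end of the black rocker on the grey switch box fully down, then press the yellow test key beside the white dome right down, keep it down for at least one second and let it go. Press with the closed fingertips: pick nothing up, leave the cell pack and everything else on the bench where they are, and do not press the red distress button.

Things in the scene. Friction and masses are not known exactly. Their poses are not given: they have to be found in the camera images.
- pack: Squat blue lithium cell pack, loose on the bench, 100 (x) x 130 (y) x 66 mm tall, 0.95 kg nominal; origin at the centre of its underside. On its top, 25 mm towards its +y, a black bezel (48 mm across, top 70 mm above the bench) carries the green plunger. It may not be slid or lifted by more than 15 mm.
- plunger (a joint): Green isolator plunger of the cell pack, a cylinder 32 mm across: how far it is pushed in, 0 = out (16 mm proud of the bezel, top 86 mm above the bench), 0.008 m = fully in (a hard stop, still 8 mm proud). It slides straight down against about 3 N of friction and stays where it is left. It may start up to 1.5 mm in.
- plunger_top (a point): Centre of the green plunger's flat top; moves with it.
- switchbox: Grey switch box fixed to the bench, 110 (x) x 170 (y) x 55 mm tall; origin at the centre of its underside. The rocker lies 40 mm towards its -y, the red distress button 50 mm towards its +y.
- rocker (a joint): Black rocker plate on the switch box, 66 mm along the box's x, 34 mm wide, 10 mm thick, pivoted about its middle 69 mm above the bench (axis along the box's y): 0 = off, its +x end (white stripe) raised by 0.2 rad; 0.4 rad = on, that end fully down against a hard stop. About 2 to 3 N pressed at the stripe moves it; it stays where it is left. It may start up to 0.05 rad on.
- rocker_on (a point): Centre of the white stripe on the rocker's top face, 24 mm from the pivot: the place to press. About 79 mm above the bench when off, it goes down about 9.5 mm as the rocker is thrown.
- distress (a joint): Red distress button (28 mm across) on the switch box: 0 = out, 0.006 m = fully pressed; sprung. Must not be pressed.
- distress_top (a point): Centre of the red distress button's top.
- beacon: Beacon head fixed to the bench: aluminium base plate 150 (x) x 230 (y) x 12 mm thick, origin at the centre of its underside. A white fibreglass dome 128 mm across, its top 97 mm above the bench, stands 45 mm towards its +y; the yellow test key on a small grey riser 78 mm towards its -y.
- key (a joint): Yellow test key, a round sprung push button 30 mm across: 0 = out, 0.006 m = fully down (about 5 N, then a hard stop). It springs back when let go.
- key_top (a point): Centre of the yellow key's top; moves with it. 48 mm above the bench when out, 42 mm when fully down; its round black housing (46 mm across) stands 38 mm above the bench.
- ice_screw: Matte black ice screw lying loose, 165 mm long, 23 mm tall; origin under its middle. Bystander.
- mug: Blue mug, loose, 76 mm across, 85 mm tall; origin at the centre of its underside. Bystander.
- spare_cell: Silver spare cell standing upright, loose, 34 mm across, 63 mm tall; origin at the centre of its underside. Bystander.
- screwdriver: Red-handled screwdriver lying loose on the bench, about 200 mm long, 26 mm tall; origin under its middle. Bystander.
- gasket: Black rubber ring lying flat, loose, 80 mm across, 12 mm tall. Bystander.
- socket: Brass bayonet socket on a steel post fixed to the bench, base 72 mm across, 119 mm tall; origin at the centre of its underside. Bystander.

How it is judged:
By the outcome, as a careful person would: the job done as asked, in the order asked, and still so for the second after the job is handed in, with the robot touching nothing.
It also fails if it takes over 51 s, if anything falls off the work surface, if the arm or the gripper's body presses on something with over 40 N, if the wrist force passes 120 N, or if a joint passes its speed limit or range.

### The arm

A 7-joint arm with a two-finger parallel gripper is mounted at the origin on the work surface. World frame = base frame: x ahead of the robot, y to its left, z up, the work surface at z = 0. Lengths are in m, angles in rad, forces in N, time in s.
With the tool pointing down it reaches from about 0.4 to 0.925 m from the base axis. Payload 4.1 kg.
Tool frame: the origin (TCP) lies between the finger pads; the fingertips stand 14 mm ahead of it and the grasp point (between the pads) lies 5 mm behind it; z points along the fingers, y is the line along which they close (so a half turn about z gives the same grasp; the last joint's range is limited). The gripper opens to 85 mm and grips with 20 to 120 N. Pads are 22 mm wide; open, the fingers measure 114 mm over their backs; the gripper's body (76 mm by 85 mm) begins 54 mm behind the grasp point. The pads swing forward as they close: fully open they stand 13 mm farther back than shut.
Start: joints at [-1.392, 0.398, 0.045, 1.537, -0.019, 1.207, -0.051], TCP at [0.178, 0.625, 0.245] pointing down, gripper open.
Joint ranges: [-2.82, 2.82], [-0.49, 2.23], [-1.37, 1.46], [0, 2.46], [-1.36, 4.5], [0.23, 2], [-2.94, 2.94]. Speed limits (rad/s): [2.57, 2.57, 3.14, 3.14, 3.14, 3.14, 3.14].

### API

Orientations are given as a rotation vector (axis times angle).
In Python, from rig import robot, fingers, eyes, order, current_time_s, current_qpos, current_dq, current_joint_torque, current_eef_pos, current_eef_rot, current_wrist_force, current_ft_torque, current_opening, current_grasp_force gives the robot as it stands. Calls block until the motion is done:
- robot.movep(position, orientation): joint-space move of the TCP to a pose.
- robot.servo_line(position, frame=None, speed=0.15, stop_force=None): straight line of the TCP; frame=None keeps the orientation; speed is the mean speed in m/s. With stop_force (N) it stops when the force on the tool has changed by that much, and returns True; else False.
- robot.set_joints(angles): joint-space move.
- fingers.gripper_to(opening): finger opening in m; the grip force is fixed at half the most; returns when the fingers have stopped.
- robot.pause(seconds).
- robot.inverse_kinematics(position, orientation): joint angles nearest the present ones, or None.
- eyes.capture(name): name is "scene" or "top" or "wrist"; returns (picture, depth): 384x512x3 uint8, blue, green, red; 384x512 float32, m along the optical axis (not along the pixel's ray), 0 where there is no reading.
- eyes.camera_info(name): a dict with "vertical_fov" (degrees; the focal length in pixels is half the picture's height over the tangent of half this angle, whatever the lens; pixels are square), "cx", "cy" (the principal point, pixels), "T" (4x4, takes a point from camera to world coordinates); the wrist camera has in their place "mount" (4x4, takes a point from camera to tool coordinates, whose origin is the TCP and whose axes are the flange's). Camera axes: x right, y up, looking along -z (the intrinsics and any distortion apply to the point x, -y, -z); pixel columns grow to the right and rows downward; lengths in m; the calibration is good to about 2 mm. The wrist camera is an equidistant fisheye: a pixel r from the principal point sees the ray r / f radians off the axis. A picture is of the moment at which its call begins: read the wrist's pose just before it. camera_info takes no time and is no camera call.
A pose or a line that the arm cannot do raises robot.PlanningError and nothing moves.
- order.job_done(): hands the job in; it is judged then, once.
Readings, each from a call of its own:
- current_time_s(): time.
- current_qpos(): joint angles.
- current_dq(): joint speeds.
- current_joint_torque(): joint torques, N m.
- current_eef_pos(): TCP position.
- current_eef_rot(): TCP orientation.
- current_wrist_force(): force on the tool from outside, world axes, zero at the start.
- current_ft_torque(): the same for the moment, N m.
- current_opening(): finger opening in m.
- current_grasp_force(): force on a finger pad.
Only numpy, scipy, OpenCV 4.12 (cv2) and the standard library are available. Lean on these libraries where they do the work, as an engineer would, in place of code of your own. Each camera call takes 0.05 s, during which the arm holds its last target. There are 200 camera calls.

## Working session

There is one attempt and no reset: what is moved stays moved. The work goes in short steps, each a Python script; the robot and the scene stay as the last script left them, time stands still between calls to the robot, and variables do not carry over. Pictures are saved under pics/ and viewed, at most 10 in all, crops included, and the job is handed in when it is done.

```bash
mkdir -p pics
python3 - <<'E'
from rig import *
import cv2,numpy as np
for n in("top","scene"):
    p,d=eyes.capture(n);cv2.imwrite(f"pics/{n}0.png",p);np.save(f"pics/{n}0.npy",d)
    i=eyes.camera_info(n);print(n,{k:(np.round(v,3).tolist() if k=="T" else v) for k,v in i.items()})
print(current_eef_rot(),current_time_s())
E
```

```text
top {'vertical_fov': 44.200758549466855, 'cx': 255.07556891106043, 'cy': 189.21709330397536, 'T': [[-0.025, 0.997, -0.072, 0.506], [-1.0, -0.025, -0.001, -0.017], [-0.003, 0.072, 0.997, 1.215], [0.0, 0.0, 0.0, 1.0]]}
scene {'vertical_fov': 52.75504367753624, 'cx': 257.5398654365008, 'cy': 187.5517390752285, 'T': [[-0.062, -0.728, 0.682, 1.211], [0.998, -0.043, 0.045, 0.033], [-0.004, 0.684, 0.73, 0.735], [0.0, 0.0, 0.0, 1.0]]}
[-4.34875968e-01 -3.11123367e+00  2.73072047e-03] 0.1
```

View pics/top0.png

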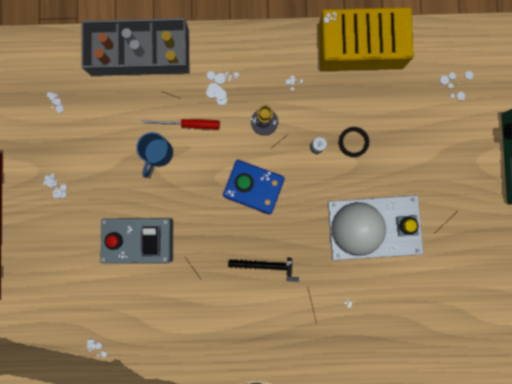

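View pics/scene0.png

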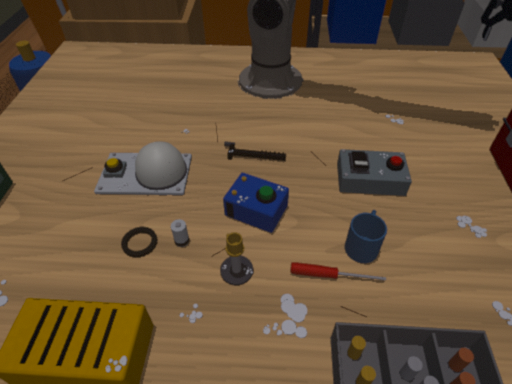

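The top view shows the green plunger at about (244,183), the rocker at (150,241) with its white stripe at the upper (+x) end, and the red button at (113,241). The yellow key is at (408,226) with the dome at (360,229). Next I'll refine these from enlarged crops and colour centroids.

```bash
cat > h.py <<'E'
import numpy as np,cv2
from rig import eyes
def ray(n,u,v):
    i=eyes.camera_info(n);f=192/np.tan(np.radians(i["vertical_fov"])/2);T=np.array(i["T"])
    return T[:3,3],T[:3,:3]@np.array([(u-i["cx"])/f,-(v-i["cy"])/f,-1.])
def at_z(n,u,v,z):
    o,r=ray(n,u,v);return o+r*(z-o[2])/r[2]
def at_d(n,u,v,d):
    o,r=ray(n,u,v);return o+r*d
E
python3 - <<'E'
from h import *
print(eyes.camera_info("top").keys())
W={"top":{"green":(244,183,14,.086),"red":(113,241,14,.07),"yellow":(408,226,14,.048),"white":(150,232,12,.079)},
"scene":{"green":(267,193,14,.086),"red":(396,161,14,.07),"yellow":(113,164,14,.048),"white":(361,165,14,.079)}}
for n in W:
    p=cv2.imread(f"pics/{n}0.png");d=np.load(f"pics/{n}0.npy");h=cv2.cvtColor(p,cv2.COLOR_BGR2HSV)
    for c,(u,v,r,z) in W[n].items():
        s=np.zeros(h.shape[:2],bool);s[v-r:v+r,u-r:u+r]=1
        H,S,V=cv2.split(h)
        m={"green":(abs(H.astype(int)-65)<20)&(S>120),"red":((H<8)|(H>172))&(S>140),"yellow":(abs(H.astype(int)-27)<8)&(S>140)&(V>100),"white":(S<50)&(V>175)}[c]&s
        if c=="green" or c=="yellow": m&=V>np.percentile(V[m],30)*0.8
        y,x=np.nonzero(m);
        if not len(x): print(n,c,"none");continue
        uu,vv=x.mean(),y.mean();dd=np.median(d[m])
        print(n,c,len(x),(x.min(),x.max(),y.min(),y.max()),round(uu,1),round(vv,1),at_z(n,uu,vv,z).round(4),at_d(n,uu,vv,dd).round(4))
t=cv2.imread("pics/top0.png");s=cv2.imread("pics/scene0.png")
c=[cv2.resize(im[v-25:v+25,u-33:u+33],(396,300),interpolation=cv2.INTER_CUBIC) for im,u,v in((t,150,241),(t,400,226),(s,370,165),(s,120,170))]
cv2.imwrite("pics/c1.png",np.vstack([np.hstack(c[:2]),np.hstack(c[2:])]))
E
```

```text
dict_keys(['vertical_fov', 'cx', 'cy', 'T'])
top green 134 (np.int64(238), np.int64(250), np.int64(176), np.int64(188)) 243.7 181.9 [0.6065 0.0108 0.086 ] [0.6066 0.0109 0.0844]
top red 138 (np.int64(106), np.int64(118), np.int64(235), np.int64(247)) 111.8 240.8 [0.4735 0.3323 0.07  ] [0.4736 0.3306 0.0754]
top yellow 106 (np.int64(405), np.int64(416), np.int64(220), np.int64(231)) 410.5 225.2 [ 0.4925 -0.3957  0.048 ] [ 0.4925 -0.3958  0.0478]
top white 24 (np.int64(145), np.int64(153), np.int64(230), np.int64(232)) 149.0 230.9 [0.4951 0.2405 0.079 ] [0.4951 0.2405 0.0791]
scene green 124 (np.int64(259), np.int64(272), np.int64(186), np.int64(197)) 265.9 191.2 [0.6144 0.0122 0.086 ] [0.6131 0.0122 0.0846]
scene red 103 (np.int64(390), np.int64(402), np.int64(156), np.int64(166)) 395.6 160.7 [0.4768 0.3319 0.07  ] [0.4813 0.3301 0.074 ]
scene yellow 57 (np.int64(107), np.int64(116), np.int64(158), np.int64(164)) 111.6 161.2 [ 0.4971 -0.3947  0.048 ] [ 0.4975 -0.3945  0.0483]
scene white none
```

View pics/c1.png

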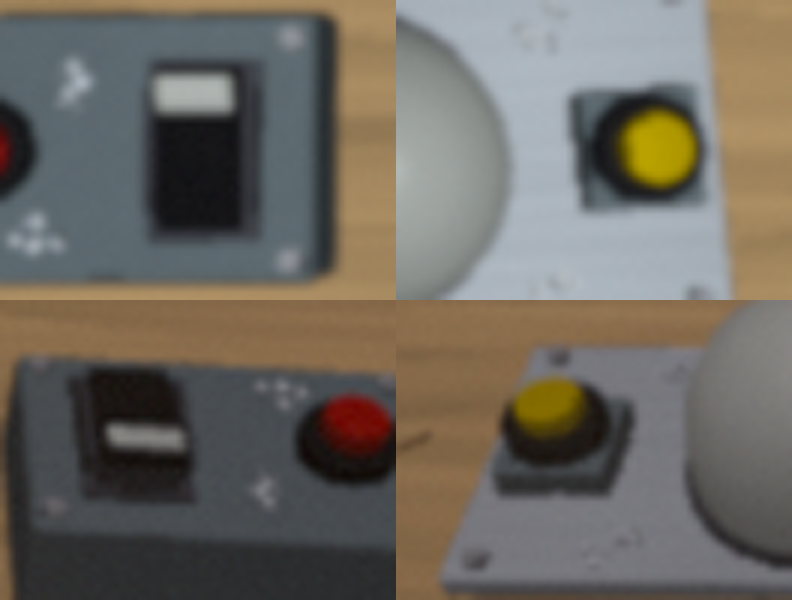

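The crops put the stripe centre at top (149.3,231.5) and scene (361.2,163), and the key top at scene (112.3,161.2). The two cameras disagree by 3–7 mm in x, partly from the visible plunger side. I'll move over the plunger now and refine with the wrist camera.

```bash
cat >> h.py <<'E'
from rig import *
from scipy.spatial.transform import Rotation as R
DOWN=[0,-np.pi,0]
def wrist(name):
    pos,rot=np.array(current_eef_pos()),np.array(current_eef_rot())
    p,d=eyes.capture("wrist");cv2.imwrite(f"pics/{name}.png",p);np.savez(f"pics/{name}.npz",pos=pos,rot=rot,d=d)
def wz(name,u,v,z):
    q=np.load(f"pics/{name}.npz");i=eyes.camera_info("wrist");f=192/np.tan(np.radians(i["vertical_fov"])/2)
    x,y=u-i["cx"],v-i["cy"];r=np.hypot(x,y)+1e-9;a=r/f
    c=np.array([np.sin(a)*x/r,-np.sin(a)*y/r,-np.cos(a)])
    M=np.array(i["mount"]);Rw=R.from_rotvec(q["rot"]).as_matrix()
    o=Rw@M[:3,3]+q["pos"];w=Rw@M[:3,:3]@c
    return o+w*(z-o[2])/w[2]
E
python3 - <<'E'
from h import *
print(at_z("top",149.3,231.5,.079),at_z("scene",361.2,163,.079),at_z("scene",112.3,161.2,.048))
for p in([.609,.0115,.18],[.496,.24,.18],[.494,-.395,.18]):
    print(np.round(robot.inverse_kinematics(p,DOWN),2))
fingers.gripper_to(0)
robot.movep([.609,.0115,.18],DOWN)
wrist("w1");print(current_time_s(),current_opening(),current_eef_pos(),current_qpos())
print(eyes.camera_info("wrist"))
E
```

```text
[0.49362979 0.23970497 0.079     ] [0.50002374 0.24195864 0.079     ] [ 0.4968697  -0.39291343  0.048     ]
[-0.56  0.45  0.62  1.73 -0.29  1.06  1.73]
[-0.77  0.29  0.29  1.86 -0.1   1.    1.13]
[ 0.72  0.42 -0.16  1.65  0.07  1.07  2.12]
3.575 8.31666739112927e-05 [0.60906785 0.01271127 0.17993821] [-0.55714781  0.44703157  0.6215655   1.72527788 -0.29272744  1.06346046
  1.73428833]
{'vertical_fov': 65.70646984690485, 'cx': 250.3607482707897, 'cy': 190.02376602728762, 'mount': array([[ 2.77027940e-04,  9.47825536e-01,  3.18789391e-01,
         8.16708597e-02],
       [ 9.99999723e-01, -4.23389514e-05, -7.43117339e-04,
         3.92648043e-04],
       [-6.90848382e-04,  3.18789509e-01, -9.47825285e-01,
        -1.28722394e-01],
       [ 0.00000000e+00,  0.00000000e+00,  0.00000000e+00,
         1.00000000e+00]])}
```

View pics/w1.png

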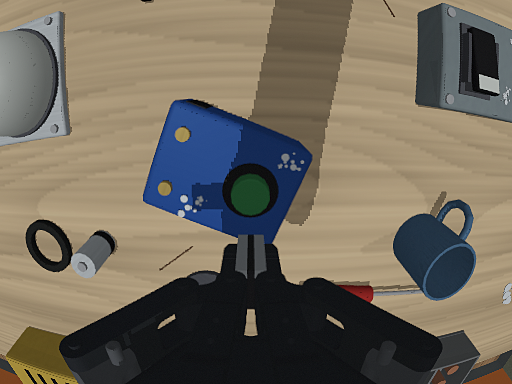

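The wrist view shows the plunger's top disc centred near (250,194), the closed fingertips just below it, and the rocker's stripe at about (488,85).

Run:
```python
from h import *
p=cv2.imread("pics/w1.png");h=cv2.cvtColor(p,cv2.COLOR_BGR2HSV)
H,S,V=cv2.split(h);m=(abs(H.astype(int)-65)<20)&(S>80);m[:,:215]=0;m[:,290:]=0;m[:160]=0;m[225:]=0
y,x=np.nonzero(m);print(x.min(),x.max(),y.min(),y.max(),x.mean(),y.mean())
for z in(.086,.0845):print(wz("w1",x.mean(),y.mean(),z))
print(wz("w1",488,85,.079))
d=np.load("pics/w1.npz")["d"];print(d[190:200,245:255].mean())
print(current_eef_pos(),current_wrist_force())
cv2.imwrite("pics/w1c.png",cv2.resize(p[150:290,170:330],(800,700))[:600])
```

```text
230 269 173 215 249.87741456166418 194.15824665676078
[0.60578147 0.01305226 0.086     ]
[0.60630926 0.01305272 0.0845    ]
[0.49796383 0.2412657  0.079     ]
0.23679963
[0.60906785 0.01271127 0.17993821] [-0.56061741  0.07448743 -0.58791785]
```

View pics/w1c.png

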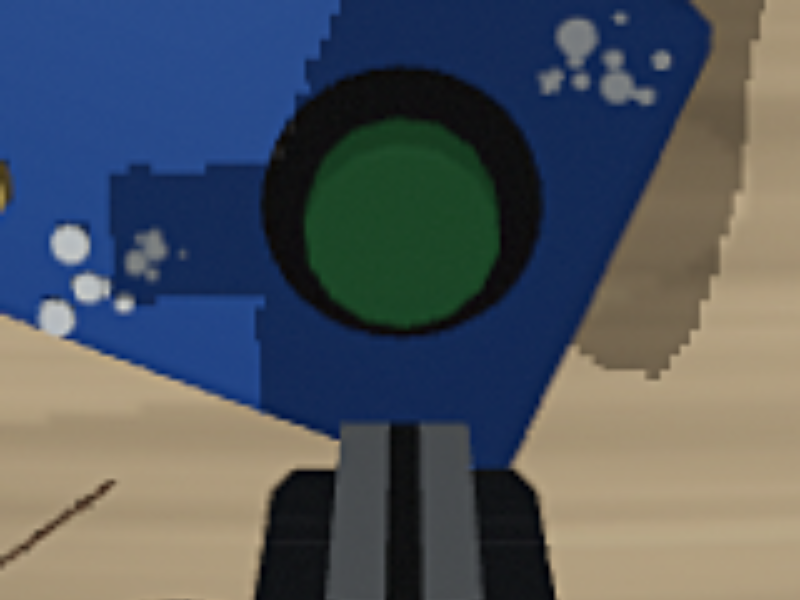

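Run:
```python
from h import *
robot.servo_line([.608,.0125,.105],speed=.1)
print(robot.servo_line([.608,.0125,.084],speed=.02,stop_force=20),current_eef_pos(),current_wrist_force())
robot.servo_line([.608,.0125,.18],speed=.12)
wrist("w2")
robot.movep([.500,.241,.17],DOWN);wrist("w3");print(current_eef_pos(),current_time_s())
a=cv2.imread("pics/w2.png")[140:290,150:350];b=cv2.imread("pics/w3.png")[100:250,150:350]
cv2.imwrite("pics/w23.png",np.hstack([cv2.resize(a,(400,300),interpolation=2),cv2.resize(b,(400,300),interpolation=2)]))
```

```text
True [0.60838448 0.01250767 0.09212536] [-1.61464239 -0.31225554  6.08113695]
[0.50128499 0.23876689 0.17019512] 7.175
```

View pics/w23.png

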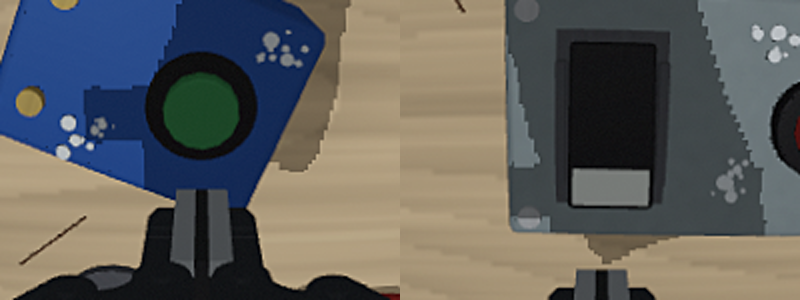

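The plunger reads 8 mm in (tip at 78.1 mm) with the pack unmoved. In the rocker view the stripe is centred at about (255,193.5), raised end towards +x.

Run:
```python
from h import *
for n,pl,bz in(("w1",(250,198),(250,168)),("w2",(250,196),(250,170))):
    d=np.load(f"pics/{n}.npz")["d"]
    q=np.load(f"pics/{n}.npz");i=eyes.camera_info("wrist");f=192/np.tan(np.radians(i["vertical_fov"])/2)
    for u,v in(pl,bz,(290,170)):
        # depth along axis -> world z via scaling of ray
        M=np.array(i["mount"]);Rw=R.from_rotvec(q["rot"]).as_matrix()
        x,y=u-i["cx"],v-i["cy"];r=np.hypot(x,y);c=np.array([np.sin(r/f)*x/r,-np.sin(r/f)*y/r,-np.cos(r/f)])
        c=c/-c[2]*np.median(d[v-1:v+2,u-1:u+2]);print(n,(u,v),(Rw@(M[:3,:3]@c+M[:3,3])+q["pos"]).round(4))
s=wz("w3",255,193.5,.079);print("stripe",s)
y=s[1];x=s[0]+.004
robot.servo_line([x,y,.105],speed=.1)
print(robot.servo_line([x,y,.078],speed=.02,stop_force=20),current_eef_pos(),current_wrist_force())
robot.servo_line([x,y,.17],speed=.12)
wrist("w4")
robot.movep([.495,-.394,.17],DOWN);wrist("w5");print(current_eef_pos(),current_time_s())
a=cv2.imread("pics/w4.png")[100:250,150:350];b=cv2.imread("pics/w5.png")[120:270,150:350]
cv2.imwrite("pics/w45.png",np.hstack([cv2.resize(a,(400,300),interpolation=2),cv2.resize(b,(400,300),interpolation=2)]))
```

```text
w1 (250, 198) [0.6092 0.0132 0.0856]
w1 (250, 168) [0.5883 0.0131 0.0706]
w1 (290, 170) [0.5911 0.0471 0.066 ]
w2 (250, 196) [0.6076 0.013  0.0787]
w2 (250, 170) [0.5878 0.013  0.0705]
w2 (290, 170) [0.5887 0.0467 0.0666]
stripe [0.49621301 0.24333605 0.079     ]
True [0.50212614 0.24338097 0.08357464] [-1.67998246 -0.02433826  7.24121856]
[ 0.49597229 -0.39282432  0.16981386] 12.3083
```

View pics/w45.png

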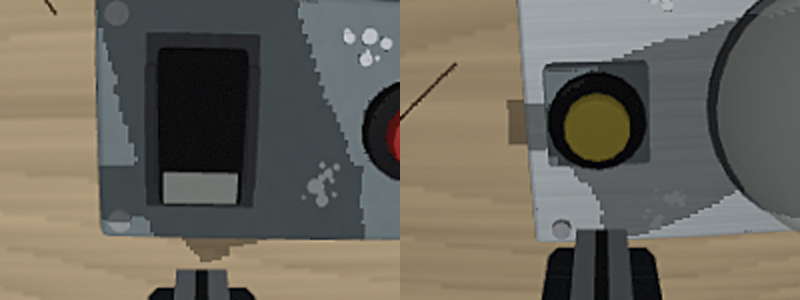

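The rocker's stripe end now appears down, and the key's top is centred at about (248.5,185), clear of the dome. I'll check the rocker slope by depth and then press the key.

Run:
```python
from h import *
i=eyes.camera_info("wrist");f=192/np.tan(np.radians(i["vertical_fov"])/2);M=np.array(i["mount"])
def pt(n,u,v):
    q=np.load(f"pics/{n}.npz");d=q["d"];x,y=u-i["cx"],v-i["cy"];r=np.hypot(x,y)
    c=np.array([np.sin(r/f)*x/r,-np.sin(r/f)*y/r,-np.cos(r/f)]);c=c/-c[2]*np.median(d[v-1:v+2,u-1:u+2])
    return R.from_rotvec(q["rot"]).as_matrix()@(M[:3,:3]@c+M[:3,3])+q["pos"]
ok=0
for n in("w3","w4"):
    a,b=pt(n,252,130),pt(n,252,193);s=np.arctan2(b[2]-a[2],b[0]-a[0]);print(n,a.round(4),b.round(4),"slope",s)
if s>-.16: raise SystemExit("rocker?")
k=wz("w5",248.5,185,.048);print("key",k)
x,y=k[:2]
robot.servo_line([x,y,.075],speed=.1)
print(robot.servo_line([x,y,.050],speed=.015,stop_force=20),current_eef_pos(),current_wrist_force())
z=current_eef_pos()[2]
print(robot.servo_line([x,y,z-.0015],speed=.01,stop_force=25),current_eef_pos(),current_wrist_force())
t=current_time_s()
for _ in range(4): robot.pause(.4);print(current_eef_pos()[2],current_wrist_force()[2])
print("held",current_time_s()-t)
robot.servo_line([x,y,.2],speed=.12)
wrist("w6");p,d=eyes.capture("top");print(current_time_s())
a=cv2.imread("pics/w6.png");cv2.imwrite("pics/f.png",np.vstack([cv2.resize(p,(400,300)),cv2.resize(a,(400,300))]))
```

```text
w3 [0.4477 0.2411 0.0693] [0.4959 0.241  0.0788] slope 0.19448786102688678
w4 [0.4448 0.245  0.0803] [0.4971 0.2451 0.0703] slope -0.18903864119809718
key [ 0.49392636 -0.39373972  0.048     ]
True [ 0.49388508 -0.39375036  0.05616786] [-0.32309862  0.81750188  4.75806368]
False [ 0.49392859 -0.39379893  0.05606482] [-2.29423619  3.1883115  11.39736725]
0.05606085764821313 10.059206898367474
0.056056114901288215 10.364321668971188
0.05604193739991767 10.068374560109719
0.056067797982265244 10.10215032906411
held 1.5999999999999979
17.9667
```

View pics/f.png

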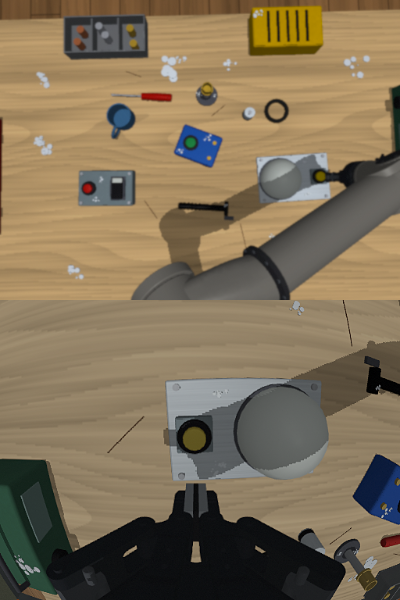

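All three controls reached their hard stops in order, the key has been released, and nothing on the bench has moved. Handing in.

```bash
python3 -c "
from rig import *
print(order.job_done())"
```

```text
the job is handed in; nothing more can be done
None
```

I pressed the plunger, then the rocker, then the test key (held down 1.6 s and released) in the order asked. Each was pushed to its hard stop, the distress button was not pressed, nothing else on the bench appeared to move, and the job was handed in at about 18 s.

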